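# Stand the blue mixing pot mouth down to drain

## Robot

A 6-joint arm with a two-finger parallel gripper is mounted at the origin on a cart in front of the work surface, level with it; the furniture and walls round the work are solid. World frame = base frame: x ahead of the robot, y to its left, z up, the work surface at z = 0. Lengths are in m, angles in rad, forces in N, time in s.
With the tool pointing down it reaches from about 0.4 to 0.825 m from the base axis. Payload 7 kg.
Tool frame: the origin (TCP) lies at the very end of the fingers, on their centre line; the grasp point (between the pads) lies 19 mm behind it; z points along the fingers, y is the line along which they close (so a half turn about z gives the same grasp; the last joint's range is limited). The gripper opens to 88 mm and grips with 3 to 60 N. Pads are 19 mm wide; open, the fingers measure 130 mm over their backs; the gripper's body (78 mm by 193 mm) begins 47 mm behind the grasp point.
Start: joints at [-0.905, 0.359, 0.012, 0, -1.224, -0.288], TCP at [0.249, -0.627, 0.227] pointing down, gripper open.
Joint ranges: [-3.07, 3.07], [-1.43, 2.12], [-1.02, 1.25], [-3.03, 1.67], [-3.05, -0], [-3.03, 3.03]. Speed limits (rad/s): [2.39, 2.39, 3.01, 3.14, 3.14, 3.14].

## Interface

Orientations are given as [roll, pitch, yaw] about the fixed x, y, z axes, in that order (R = Rz(yaw) Ry(pitch) Rx(roll)).
In Python, from station import arm gives the robot as it stands. The module is installed in compiled form; this text tells all that it offers.
- The arm moves only by the shell command python3 -m crank 'ROWS' [FORCE]. ROWS is JSON, a list of rows, each an object of numbers: "dx", "dy", "dz": the shift along the world's x, y, z in m; "twist": the turn about the world's z in degrees; "grip": the opening, from -1 (shut) to 1 (fully open). A call has exactly 5 rows; each row is the pose to reach, as a shift and turn from the pose commanded when the call began; what a row does not reach only later rows make up. A row lasts 1/12 s, in which the tool goes at most 41.7 mm and 7.16 degrees, less where a joint would pass 70% of its speed; a pose out of reach is approached as far as the arm can. A call with a gripper value outside its range is refused whole. The fingers move at their own pace and stop on an object; FORCE is the grip in N (left out, the last holds). Time passes only in rows, so rows that repeat a pose let the fingers close, or fill a call up. It gives the time, the measured TCP pose, the force, the opening and the grip force at its end, in the units of the state.
- arm.get_state(): the state, without advancing time (a new reading comes with each control period).
- arm.grab_frame(name): name is "scene" or "side" or "wrist"; returns the picture (420x560x3 uint8, red, green, blue); there is no depth.
- arm.get_calibration(name): a dict with "fx", "fy", "cx", "cy" (pixels), "cam_to_world" (4x4, takes a point from camera to world coordinates); the wrist camera has in their place "tool_from_camera" (4x4, takes a point from camera to tool coordinates, whose origin is the TCP and whose axes are the flange's). Camera axes: x right, y down, z forward; pixel columns grow to the right and rows downward; lengths in m; the calibration is good to about 2 mm. A picture is of the moment at which its call begins: read the wrist's pose just before it. get_calibration takes no time and is no camera call.
- arm.job_done(): hands the job in; it is judged then, once.
The state is a dict: "t": time; "q": joint angles; "qd": joint speeds; "joint_efforts": joint torques, N m; "eef_pos": TCP position; "ee_rot": TCP orientation; "force": force on the tool from outside, world axes, zero at the start; "moment": the same for the moment, N m; "width": finger opening in m; "gripper_force": force on a finger pad.
Only numpy, scipy, OpenCV 4.12 (cv2) and the standard library are available. Lean on these libraries where they do the work, as an engineer would, in place of code of your own. Each camera call takes 0.05 s, during which the arm holds its last target. There are 200 camera calls.

## Task

The rinsed blue mixing pot is lying on its side on the bench. Turn it mouth down and set it in the middle of the round black drip mat so that it stands flat on its rim to drain; set it down rather than dropping it, let go of it, and leave the yellow pot where it lies.

Things in the scene. Friction and masses are not known exactly. Their poses are not given: they have to be found in the camera images.
- blue_pot: blue plastic pot, square in section, one end open, at first lying on a flat side: 100 mm long, 56 x 56 mm over its flat side walls (3.5 mm thick), with 60 x 60 mm base plate (8 mm thick) and mouth lip (10 mm long); about 0.14 kg. Origin: its centre, 50 mm from either end. x axis: along its length, out of the mouth (at first level, roughly to the robot's left); y, z square to the walls, z up
- blue_pot_mouth (a point): centre of the blue pot's open mouth, in the plane of its rim, 50 mm from the pot's centre along its x axis; the mouth points straight down when the pot stands mouth down
- yellow_pot: yellow plastic pot of the same shape, size and axes as the blue one, also lying on its side, mouth roughly to the robot's left; to be left alone
- drip_mat: round black rubber mat, 150 mm across and 6 mm thick, fixed to the bench, with two thin grey rings; the origin is the centre of its underside, z up

How it is judged:
By the outcome, as a careful person would: the job done as asked, in the order asked, and still so for the second after the job is handed in, with the robot touching nothing.
It also fails if it takes over 48 s, if anything falls off the work surface, if the arm or the gripper's body presses on something with over 40 N, if the wrist force passes 120 N, or if a joint passes its speed limit or range.

## Working session

There is one attempt and no reset: what is moved stays moved. The work goes in short steps, Python scripts to look and compute and a shell command to move; the robot and the scene stay as the last step left them, time stands still between calls to the robot, and variables do not carry over. Pictures are saved under pics/ and viewed, at most 10 in all, crops included, and the job is handed in when it is done.

```bash
mkdir -p pics; cat > h.py <<'E'
import numpy as np, cv2
from station import arm
from scipy.spatial.transform import Rotation as R
def grab(n,f):
    s=arm.get_state(); im=arm.grab_frame(n); cv2.imwrite('pics/'+f,im[:,:,::-1]); return s,im
def cam(n,s=None):
    c=arm.get_calibration(n)
    if n=='wrist':
        T=np.eye(4);T[:3,:3]=R.from_euler('xyz',s['ee_rot']).as_matrix();T[:3,3]=s['eef_pos']
        return c,T@np.array(c['tool_from_camera'])
    return c,np.array(c['cam_to_world'])
def toplane(n,uv,z,s=None):
    c,T=cam(n,s); uv=np.atleast_2d(uv).astype(float)
    d=np.c_[(uv[:,0]-c['cx'])/c['fx'],(uv[:,1]-c['cy'])/c['fy'],np.ones(len(uv))]@T[:3,:3].T
    o=T[:3,3]; return o+d*((z-o[2])/d[:,2])[:,None]
E
python3 - <<'E'
from h import *
a=[grab(n,n+'0.png')[1] for n in('scene','side')]
cv2.imwrite('pics/both0.png',cv2.resize(np.hstack(a)[:,:,::-1],(800,300),interpolation=cv2.INTER_AREA))
s=arm.get_state();print(s)
for n in('scene','side'):print(n,cam(n)[1].round(2).tolist())
E
```

```text
{'t': 0.1, 'q': array([-9.04899333e-01,  3.59292940e-01,  1.11847803e-02, -2.54014956e-04,
       -1.22409482e+00, -2.88121470e-01]), 'qd': array([ 0.00011132, -0.00221553,  0.00341646,  0.0007732 , -0.00146228,
       -0.00183141]), 'joint_efforts': array([-2.69089411e-03, -5.84163451e+01,  2.93751258e+01,  7.01545089e+00,
        1.02048274e-02, -4.81422228e-05]), 'eef_pos': array([ 0.24880127, -0.62703123,  0.22575557]), 'ee_rot': array([ 3.14017613e+00, -1.70767908e-04, -2.76390349e+00]), 'force': array([-1.00511959, -0.54561329, -0.15085235]), 'moment': array([-0.00157753, -0.00260079, -0.01382063]), 'gripper_force': 0.0, 'width': 0.08764573766856444}
scene [[-0.86, -0.35, 0.36, 0.23], [-0.5, 0.6, -0.62, 0.61], [0.0, -0.71, -0.7, 0.65], [0.0, 0.0, 0.0, 1.0]]
side [[-1.0, -0.0, -0.02, 0.53], [0.02, 0.65, -0.76, 0.82], [0.01, -0.76, -0.65, 0.67], [0.0, 0.0, 0.0, 1.0]]
```

View pics/scene0.png

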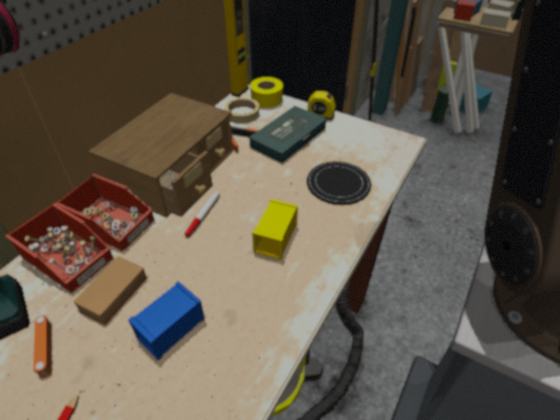

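View pics/side0.png

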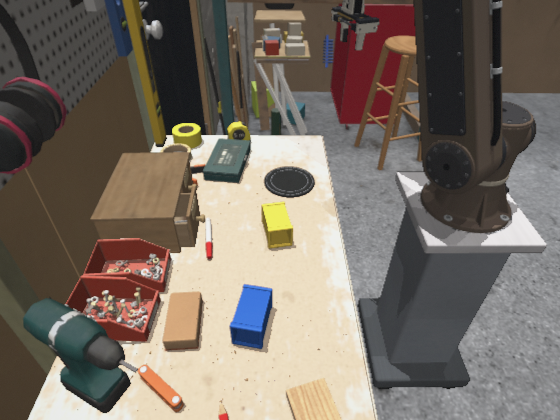

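```bash
python3 - <<'E'
from h import *
out=[]
for n in('scene','side'):
    im=cv2.imread(f'pics/{n}0.png'); h=cv2.cvtColor(im,cv2.COLOR_BGR2HSV)
    m=cv2.inRange(h,(105,120,30),(130,255,255))
    k,l,st,ce=cv2.connectedComponentsWithStats(m); i=1+np.argmax(st[1:,4]); x,y,w,hh=st[i,:4]; print(n,st[i])
    c=max(cv2.findContours((l==i).astype('u1'),0,1)[0],key=cv2.contourArea)
    p=cv2.approxPolyDP(cv2.convexHull(c),2.5,True)[:,0]
    for q,a,b in zip(p,toplane(n,p,0.06),toplane(n,p,0)): print(q,a.round(3),b.round(3))
    x0,y0=x-8,y-8; out.append(cv2.resize(im[y0:y0+90,x0:x0+90],(400,400),interpolation=cv2.INTER_CUBIC)); print('crop',x0,y0)
    # mat
    g=cv2.inRange(h,(0,0,0),(180,255,75)); 
    cc=[c for c in cv2.findContours(g,0,1)[0] if cv2.contourArea(c)>500 and abs(cv2.boundingRect(c)[0]-(307 if n=='scene' else 264))<12]
    for c in cc:
        r=toplane(n,c[:,0],0.006); print('mat',cv2.boundingRect(c),cv2.minEnclosingCircle(r[:,:2].astype('f4')), cv2.fitEllipse(r[:,:2].astype('f4')))
cv2.imwrite('pics/crop0.png',np.hstack(out))
E
```

```text
scene [ 129  283   74   76 3002]
[179 283] [0.582 0.329 0.06 ] [0.618 0.301 0.   ]
[199 300] [0.532 0.338 0.06 ] [0.563 0.311 0.   ]
[202 319] [0.507 0.363 0.06 ] [0.535 0.339 0.   ]
[157 358] [0.524 0.447 0.06 ] [0.554 0.431 0.   ]
[140 341] [0.564 0.44  0.06 ] [0.598 0.423 0.   ]
[129 320] [0.604 0.422 0.06 ] [0.642 0.403 0.   ]
crop 121 275
mat (296, 206, 96, 214) ((0.3330051302909851, 0.15876534581184387), 0.24361076951026917) ((0.31834378838539124, 0.1990596354007721), (0.08653246611356735, 0.41171902418136597), 7.844528675079346)
mat (308, 162, 62, 42) ((0.4801957905292511, -0.09856938570737839), 0.07277799397706985) ((0.480038046836853, -0.09812110662460327), (0.14117372035980225, 0.1414158195257187), 172.76852416992188)
side [ 230  285   42   64 1938]
[244 285] [0.584 0.33  0.06 ] [0.59  0.282 0.   ]
[271 289] [0.531 0.34  0.06 ] [0.531 0.293 0.   ]
[271 307] [0.531 0.383 0.06 ] [0.531 0.34  0.   ]
[260 348] [0.549 0.467 0.06 ] [0.551 0.432 0.   ]
[232 341] [0.598 0.453 0.06 ] [0.605 0.417 0.   ]
[230 325] [0.604 0.421 0.06 ] [0.612 0.382 0.   ]
crop 222 277
mat (265, 168, 49, 29) ((0.4809432327747345, -0.09497155249118805), 0.0734739825129509) ((0.4802015721797943, -0.09342171996831894), (0.13557063043117523, 0.1390843242406845), 21.33424186706543)
```

View pics/crop0.png

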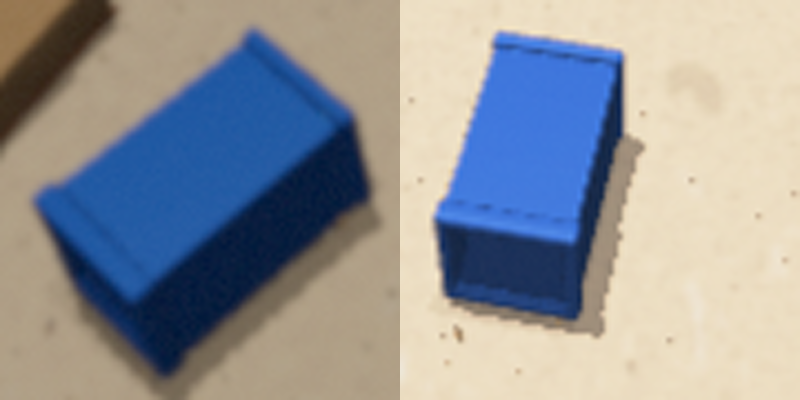

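The blue pot lies with its mouth toward +y, seen at the lower left in both views. Its centre is about (0.567, 0.381), yaw about 78°, and its base end is at y≈0.33. The yellow pot lies between it and the mat, whose centre is about (0.480, −0.096). My plan is to grip the walls just behind the base plate, lift with a loose grip so the mouth swings down, then place it. First I move over the pot.

```bash

python3 -m crank '[{"dx":0.022,"dy":0.035,"twist":3,"grip":1},{"dx":0.044,"dy":0.07,"twist":6,"grip":1},{"dx":0.066,"dy":0.105,"twist":9,"grip":1},{"dx":0.088,"dy":0.14,"twist":12,"grip":1},{"dx":0.11,"dy":0.175,"twist":14,"grip":1}]' 5 | tail -3
python3 -m crank '[{"dx":0.018,"dy":0.037,"twist":3,"grip":1},{"dx":0.036,"dy":0.074,"twist":6,"grip":1},{"dx":0.054,"dy":0.111,"twist":9,"grip":1},{"dx":0.072,"dy":0.148,"twist":12,"grip":1},{"dx":0.09,"dy":0.185,"twist":14,"grip":1}]' | tail -3
python3 -m crank '[{"dx":0.012,"dy":0.039,"twist":3,"grip":1},{"dx":0.024,"dy":0.078,"twist":6,"grip":1},{"dx":0.036,"dy":0.117,"twist":9,"grip":1},{"dx":0.048,"dy":0.156,"twist":12,"grip":1},{"dx":0.06,"dy":0.195,"twist":14,"grip":1}]' | tail -3
python3 -m crank '[{"dx":0.006,"dy":0.04,"twist":3,"grip":1},{"dx":0.012,"dy":0.08,"twist":6,"grip":1},{"dx":0.018,"dy":0.12,"twist":9,"grip":1},{"dx":0.024,"dy":0.16,"twist":12,"grip":1},{"dx":0.03,"dy":0.19,"twist":14,"grip":1}]' | tail -3
python3 -m crank '[{"dx":0.004,"dy":0.04,"grip":1},{"dx":0.008,"dy":0.08,"grip":1},{"dx":0.012,"dy":0.12,"grip":1},{"dx":0.016,"dy":0.16,"grip":1},{"dx":0.02,"dy":0.18,"grip":1}]' | tail -3
python3 - <<'E'
from h import *
s,im=grab('wrist','w1.png');print(s['eef_pos'],np.degrees(s['ee_rot']),s['q'])
m=cv2.inRange(cv2.cvtColor(im,cv2.COLOR_RGB2HSV),(105,120,30),(130,255,255))
c=max(cv2.findContours(m,0,1)[0],key=cv2.contourArea);p=cv2.approxPolyDP(cv2.convexHull(c),4,True)[:,0]
for q,a in zip(p,toplane('wrist',p,.06,s)):print(q,a.round(4))
E
```

```text
[ 0.24880127 -0.62703123  0.22575557] [ 1.79918839e+02 -9.78428041e-03 -1.58360005e+02] [-9.04899333e-01  3.59292940e-01  1.11847803e-02 -2.54014956e-04
 -1.22409482e+00 -2.88121470e-01]invalid input at $[0]: expected keys dx, dy, dz, twist, grip
invalid input at $[0]: expected keys dx, dy, dz, twist, grip
invalid input at $[0]: expected keys dx, dy, dz, twist, grip
invalid input at $[0]: expected keys dx, dy, dz, twist, grip
invalid input at $[0]: expected keys dx, dy, dz, twist, grip
Traceback (most recent call last):
ValueError: max() iterable argument is empty
```

View pics/w1.png

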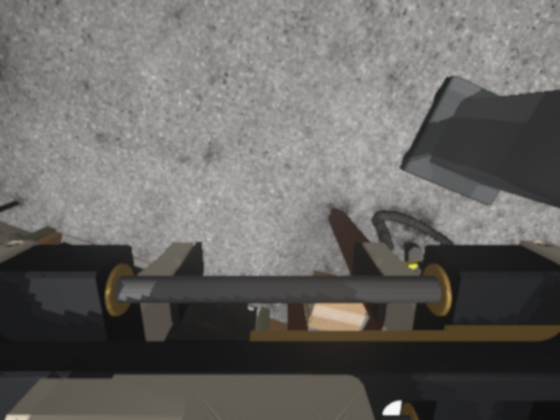

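The moves were refused because every row needs all five keys. The wrist picture shows only the floor, with the fingers at about (175, 290) and (385, 290). I'm retyping the rows.

```bash

python3 -m crank '[{"dx":0.022,"dy":0.035,"dz":0,"twist":3,"grip":1},{"dx":0.044,"dy":0.07,"dz":0,"twist":6,"grip":1},{"dx":0.066,"dy":0.105,"dz":0,"twist":9,"grip":1},{"dx":0.088,"dy":0.14,"dz":0,"twist":12,"grip":1},{"dx":0.11,"dy":0.175,"dz":0,"twist":14,"grip":1}]' 5 | tail -3
python3 -m crank '[{"dx":0.018,"dy":0.037,"dz":0,"twist":3,"grip":1},{"dx":0.036,"dy":0.074,"dz":0,"twist":6,"grip":1},{"dx":0.054,"dy":0.111,"dz":0,"twist":9,"grip":1},{"dx":0.072,"dy":0.148,"dz":0,"twist":12,"grip":1},{"dx":0.09,"dy":0.185,"dz":0,"twist":14,"grip":1}]' | tail -3
python3 -m crank '[{"dx":0.012,"dy":0.039,"dz":0,"twist":3,"grip":1},{"dx":0.024,"dy":0.078,"dz":0,"twist":6,"grip":1},{"dx":0.036,"dy":0.117,"dz":0,"twist":9,"grip":1},{"dx":0.048,"dy":0.156,"dz":0,"twist":12,"grip":1},{"dx":0.06,"dy":0.195,"dz":0,"twist":14,"grip":1}]' | tail -3
python3 -m crank '[{"dx":0.006,"dy":0.04,"dz":0,"twist":3,"grip":1},{"dx":0.012,"dy":0.08,"dz":0,"twist":6,"grip":1},{"dx":0.018,"dy":0.12,"dz":0,"twist":9,"grip":1},{"dx":0.024,"dy":0.16,"dz":0,"twist":12,"grip":1},{"dx":0.03,"dy":0.19,"dz":0,"twist":14,"grip":1}]' | tail -3
python3 -m crank '[{"dx":0.004,"dy":0.04,"dz":0,"twist":0,"grip":1},{"dx":0.008,"dy":0.08,"dz":0,"twist":0,"grip":1},{"dx":0.012,"dy":0.12,"dz":0,"twist":0,"grip":1},{"dx":0.016,"dy":0.16,"dz":0,"twist":0,"grip":1},{"dx":0.02,"dy":0.18,"dz":0,"twist":0,"grip":1}]' | tail -3
python3 - <<'E'
from h import *
s,im=grab('wrist','w2.png');print(s['eef_pos'],np.degrees(s['ee_rot']),s['q'])
m=cv2.inRange(cv2.cvtColor(im,cv2.COLOR_RGB2HSV),(105,120,30),(130,255,255))
c=max(cv2.findContours(m,0,1)[0],key=cv2.contourArea);p=cv2.approxPolyDP(cv2.convexHull(c),4,True)[:,0]
for q,a in zip(p,toplane('wrist',p,.06,s)):print(q,a.round(4))
E
```

```text
force: [0.7, -0.3, -0.5]
width: 0.0873
gripper_force: 0.0
force: [1.6, -0.1, 0.9]
width: 0.0877
gripper_force: 0.0
force: [1.1, -0.7, 0.1]
width: 0.0875
gripper_force: 0.0
force: [0.5, -1.2, 0.4]
width: 0.0876
gripper_force: 0.0
force: [1.2, -0.3, -0.4]
width: 0.0876
gripper_force: 0.0
[0.5587023  0.30152921 0.22591332] [ 1.79987717e+02 -2.25792409e-03 -1.02235358e+02] [ 8.01697942e-01  2.93839480e-01 -8.30749937e-02 -1.73531839e-04
 -1.19402841e+00 -1.01518138e+00]
[300 219] [0.5403 0.3388 0.06  ]
[306 224] [0.5347 0.3463 0.06  ]
[306 274] [0.5468 0.4101 0.06  ]
[264 275] [0.5974 0.4006 0.06  ]
[264 227] [0.5833 0.3395 0.06  ]
[279 219] [0.5641 0.3336 0.06  ]
```

View pics/w2.png

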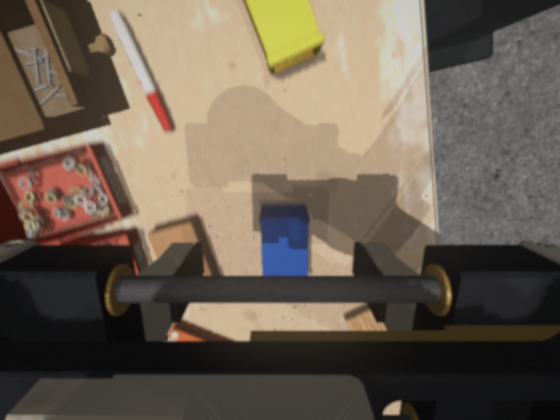

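```bash
python3 - <<'E'
from h import *
s=arm.get_state()
print(toplane('wrist',[(261,206),(309,206)],.06,s).round(4))
for z in(0,.03):print(toplane('side',[(203,294),(200,347)],z).round(3), toplane('scene',[(145,268),(143,283),(106,318)],z).round(3),toplane('wrist',[(198,217),(215,270)],z,s).round(3))
E
```

```text
[[0.5816 0.3156 0.06  ]
 [0.528  0.3272 0.06  ]]
[[0.676 0.305 0.   ]
 [0.665 0.429 0.   ]] [[0.695 0.307 0.   ]
 [0.675 0.334 0.   ]
 [0.679 0.42  0.   ]] [[0.677 0.329 0.   ]
 [0.676 0.411 0.   ]]
[[0.669 0.329 0.03 ]
 [0.659 0.447 0.03 ]] [[0.674 0.32  0.03 ]
 [0.654 0.347 0.03 ]
 [0.658 0.429 0.03 ]] [[0.666 0.321 0.03 ]
 [0.665 0.397 0.03 ]]
```

The pot is square to the fingers and its base top edge is at about (0.557, 0.333). The dark strip at rows 206–219 is the base face in shadow. The wood block is at x≥0.66, clear of the fingers. I'm descending and gripping.

```bash

python3 -m crank '[{"dx":0.001,"dy":0.03,"dz":-0.01,"twist":0,"grip":1},{"dx":0.002,"dy":0.051,"dz":-0.03,"twist":0,"grip":1},{"dx":0.002,"dy":0.051,"dz":-0.07,"twist":0,"grip":1},{"dx":0.002,"dy":0.051,"dz":-0.105,"twist":0,"grip":1},{"dx":0.002,"dy":0.051,"dz":-0.135,"twist":0,"grip":1}]' 6 | tail -5
python3 -m crank '[{"dx":0,"dy":0,"dz":-0.025,"twist":0,"grip":1},{"dx":0,"dy":0,"dz":-0.05,"twist":0,"grip":1},{"dx":0,"dy":0,"dz":-0.07,"twist":0,"grip":1},{"dx":0,"dy":0,"dz":-0.08,"twist":0,"grip":1},{"dx":0,"dy":0,"dz":-0.08,"twist":0,"grip":1}]' | tail -5
python3 -m crank '[{"dx":0,"dy":0,"dz":0,"twist":0,"grip":-1},{"dx":0,"dy":0,"dz":0,"twist":0,"grip":-1},{"dx":0,"dy":0,"dz":0,"twist":0,"grip":-1},{"dx":0,"dy":0,"dz":0,"twist":0,"grip":-1},{"dx":0,"dy":0,"dz":0,"twist":0,"grip":-1}]' 6
```

```text
eef_pos: [0.5599, 0.3484, 0.0889]
ee_rot: [3.14, -0.001, -1.786]
force: [0.1, -0.1, -1.2]
width: 0.0873
gripper_force: 0.0
eef_pos: [0.5596, 0.3472, 0.0087]
ee_rot: [3.139, -0.004, -1.787]
force: [-0.2, -0.4, 0.1]
width: 0.0875
gripper_force: 0.0
t: 3.53
eef_pos: [0.5614, 0.349, 0.0127]
ee_rot: [-3.141, 0.002, -1.786]
force: [-0.2, -0.2, 0.7]
width: 0.0597
gripper_force: 0.0
```

```bash

python3 -m crank '[{"dx":0,"dy":0,"dz":0,"twist":0,"grip":-1},{"dx":0,"dy":0,"dz":0,"twist":0,"grip":-1},{"dx":0,"dy":0,"dz":0,"twist":0,"grip":-1},{"dx":0,"dy":0,"dz":0,"twist":0,"grip":-1},{"dx":0,"dy":0,"dz":0,"twist":0,"grip":-1}]' 4
```

```text
t: 3.95
eef_pos: [0.5613, 0.349, 0.0124]
ee_rot: [-3.141, 0.001, -1.786]
force: [-1.9, -1.1, 6.7]
width: 0.056
gripper_force: 4.0
```

Gripped on the walls (56 mm). I'm lifting with a light grip so it can swing.

```bash

python3 -m crank '[{"dx":0,"dy":0,"dz":0.01,"twist":0,"grip":-1},{"dx":0,"dy":0,"dz":0.02,"twist":0,"grip":-1},{"dx":0,"dy":0.0,"dz":0.03,"twist":0,"grip":-1},{"dx":0,"dy":0,"dz":0.04,"twist":0,"grip":-1},{"dx":0,"dy":0,"dz":0.05,"twist":0,"grip":-1}]' 3|tail -3
python3 -m crank '[{"dx":0,"dy":0,"dz":0.01,"twist":0,"grip":-1},{"dx":0,"dy":0,"dz":0.02,"twist":0,"grip":-1},{"dx":0,"dy":0.0,"dz":0.03,"twist":0,"grip":-1},{"dx":0,"dy":0,"dz":0.04,"twist":0,"grip":-1},{"dx":0,"dy":0,"dz":0.05,"twist":0,"grip":-1}]' 3
python3 - <<'E'
from h import *
a=[grab(n,n+'3.png')[1] for n in('scene','side')]
cv2.imwrite('pics/b3.png',np.hstack([cv2.resize(a[0][200:400,60:260],(400,400)),cv2.resize(a[1][200:400,150:350],(400,400))])[:,:,::-1])
E
```

```text
force: [-0.3, 0.2, -2.3]
width: 0.0561
gripper_force: 4.0
t: 4.78
eef_pos: [0.5609, 0.3486, 0.1126]
ee_rot: [3.142, 0.0, -1.786]
force: [0.2, 0.0, -1.9]
width: 0.0563
gripper_force: 4.0
```

View pics/b3.png

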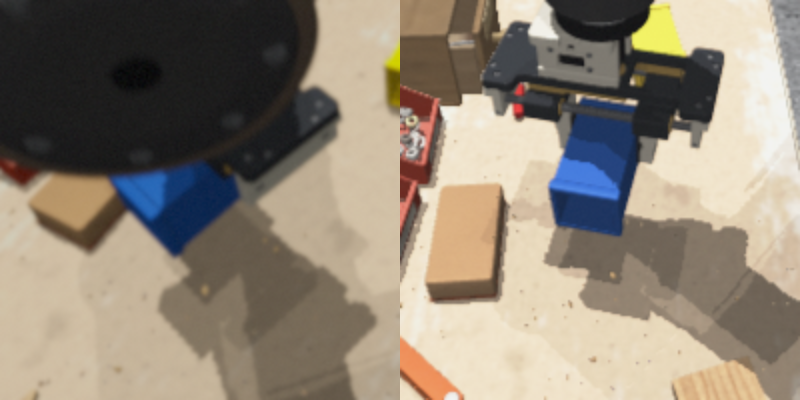

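Both views show the pot held clear of the bench. The mouth end, at about (590, 205) in the right-hand crop, has hardly swung. I'm working out the tilt from the mouth corners.

```bash
cat >> h.py <<'E'
A=np.array([.208,.978,0]);P=np.array([.978,-.208,0])
def tilt(uv,off,s,n='side'):
    "ray meets vertical plane of a pot side; returns (forward, up) of the point from the grasp point"
    g=np.array(s['eef_pos'])+[0,0,.019]; c,T=cam(n)
    d=T[:3,:3]@np.array([(uv[0]-c['cx'])/c['fx'],(uv[1]-c['cy'])/c['fy'],1]); o=T[:3,3]
    r=o+d*((off-(o-g)@P)/(d@P))-g; return (r@A).round(4),r[2].round(4)
E
python3 - <<'E'
from h import *
s=arm.get_state();print(s['gripper_force'])
print('low right',tilt((260,317),-.03,s)); print('up left',tilt((226.5,291),.03,s)); print('low left',tilt((228.5,313),.03,s))
E
```

```text
4.043883078120416
low right (np.float64(0.0792), np.float64(-0.0312))
up left (np.float64(0.0679), np.float64(0.0102))
low left (np.float64(0.0712), np.float64(-0.0481))
```

Tilt is only about 10°, so friction is holding it. I'll use inertia: quick starts upward with soft stops, at minimum grip.

```bash

python3 -m crank '[{"dx":0,"dy":0,"dz":0.042,"twist":0,"grip":-1},{"dx":0,"dy":0,"dz":0.075,"twist":0,"grip":-1},{"dx":0,"dy":0,"dz":0.095,"twist":0,"grip":-1},{"dx":0,"dy":0,"dz":0.105,"twist":0,"grip":-1},{"dx":0,"dy":0,"dz":0.11,"twist":0,"grip":-1}]' 3
python3 - <<'E'
from h import *
s,im=grab('side','side4.png')
s=arm.get_state();print(s['gripper_force'],s['width'])
m=cv2.inRange(cv2.cvtColor(im,cv2.COLOR_RGB2HSV),(105,120,30),(130,255,255))
c=max(cv2.findContours(m,0,1)[0],key=cv2.contourArea);p=cv2.approxPolyDP(cv2.convexHull(c),2.5,True)[:,0]
for q in p: print(q,tilt(q,-.03,s),tilt(q,.03,s))
E
```

```text
t: 5.3
eef_pos: [0.5612, 0.3489, 0.2228]
ee_rot: [-3.141, 0.002, -1.786]
force: [0.3, -0.6, -2.1]
width: 0.0561
gripper_force: 4.1
4.068947648629546 0.056199469387670044
[236 208] (np.float64(0.1604), np.float64(0.1706)) (np.float64(-0.0122), np.float64(0.0189))
[265 213] (np.float64(0.0327), np.float64(0.0564)) (np.float64(-0.2144), np.float64(-0.1619))
[268 240] (np.float64(0.0154), np.float64(-0.0164)) (np.float64(-0.2419), np.float64(-0.2773))
[260 276] (np.float64(0.0735), np.float64(-0.0391)) (np.float64(-0.1499), np.float64(-0.3132))
[226 270] (np.float64(0.2071), np.float64(0.1257)) (np.float64(0.0618), np.float64(-0.0523))
[220 253] (np.float64(0.2168), np.float64(0.161)) (np.float64(0.0771), np.float64(0.0036))
```

It moved to about 14°, which is too slow. I'll set it back down and re-grip on the base plate itself, 16 mm further back, for a longer lever and a smaller contact patch.

```bash

python3 -m crank '[{"dx":0,"dy":0,"dz":-0.035,"twist":0,"grip":-1},{"dx":0,"dy":0,"dz":-0.075,"twist":0,"grip":-1},{"dx":0,"dy":0,"dz":-0.115,"twist":0,"grip":-1},{"dx":0,"dy":0,"dz":-0.15,"twist":0,"grip":-1},{"dx":0,"dy":0,"dz":-0.17,"twist":0,"grip":-1}]' 3 | tail -3
python3 -m crank '[{"dx":0,"dy":0,"dz":-0.01,"twist":0,"grip":-1},{"dx":0,"dy":0,"dz":-0.02,"twist":0,"grip":-1},{"dx":0,"dy":0,"dz":-0.03,"twist":0,"grip":-1},{"dx":0,"dy":0,"dz":-0.038,"twist":0,"grip":-1},{"dx":0,"dy":0,"dz":-0.04,"twist":0,"grip":-1}]' | tail -4
python3 -m crank '[{"dx":0,"dy":0,"dz":0,"twist":0,"grip":1},{"dx":0,"dy":0,"dz":0,"twist":0,"grip":1},{"dx":0,"dy":0,"dz":0,"twist":0,"grip":1},{"dx":-0.003,"dy":-0.015,"dz":0,"twist":0,"grip":1},{"dx":-0.003,"dy":-0.016,"dz":0,"twist":0,"grip":1}]' | tail -5
python3 - <<'E'
from h import *
s,im=grab('side','side5.png')
s=arm.get_state();print(s['eef_pos'],s['width'])
m=cv2.inRange(cv2.cvtColor(im,cv2.COLOR_RGB2HSV),(105,120,30),(130,255,255))
c=max(cv2.findContours(m,0,1)[0],key=cv2.contourArea);p=cv2.approxPolyDP(cv2.convexHull(c),2.5,True)[:,0]
for q in p: print(q,tilt(q,-.03,s),tilt(q,.03,s),toplane('side',q,.06)[0].round(4))
E
```

```text
force: [-0.7, 0.3, -1.4]
width: 0.0563
gripper_force: 3.8
ee_rot: [-3.141, 0.001, -1.786]
force: [-1.9, -0.7, 4.3]
width: 0.0557
gripper_force: 3.0
eef_pos: [0.5575, 0.3314, 0.0121]
ee_rot: [3.141, 0.0, -1.787]
force: [-0.4, -0.5, -0.9]
width: 0.0835
gripper_force: 0.0
[0.55787226 0.33189511 0.01220957] 0.08561236643941661
[244 288] (np.float64(0.1705), np.float64(0.24)) (np.float64(-0.0054), np.float64(0.0072)) [0.584  0.3375 0.06  ]
[272 292] (np.float64(0.0012), np.float64(0.0182)) (np.float64(-0.2731), np.float64(-0.3435)) [0.5287 0.3476 0.06  ]
[272 305] (np.float64(0.0017), np.float64(-0.024)) (np.float64(-0.2724), np.float64(-0.4103)) [0.5286 0.3781 0.06  ]
[261 345] (np.float64(0.0987), np.float64(-0.0164)) (np.float64(-0.119), np.float64(-0.3983)) [0.5475 0.4614 0.06  ]
[233 340] (np.float64(0.2275), np.float64(0.209)) (np.float64(0.0847), np.float64(-0.0418)) [0.5967 0.4514 0.06  ]
[231 320] (np.float64(0.2261), np.float64(0.2496)) (np.float64(0.0825), np.float64(0.0223)) [0.6036 0.4107 0.06  ]
```

```bash

python3 -m crank '[{"dx":-0.002,"dy":-0.008,"dz":0,"twist":0,"grip":1},{"dx":-0.002,"dy":-0.008,"dz":0,"twist":0,"grip":-1},{"dx":-0.002,"dy":-0.008,"dz":0,"twist":0,"grip":-1},{"dx":-0.002,"dy":-0.008,"dz":0,"twist":0,"grip":-1},{"dx":-0.002,"dy":-0.008,"dz":0,"twist":0,"grip":-1}]' 3 | tail -3
python3 -m crank '[{"dx":0,"dy":0,"dz":0,"twist":0,"grip":-1},{"dx":0,"dy":0,"dz":0,"twist":0,"grip":-1},{"dx":0,"dy":0,"dz":0,"twist":0,"grip":-1},{"dx":0,"dy":0,"dz":0,"twist":0,"grip":-1},{"dx":0,"dy":0,"dz":0,"twist":0,"grip":-1}]' 3 |tail -5
```

```text
force: [0.4, 0.0, -0.3]
width: 0.0665
gripper_force: 0.0
eef_pos: [0.556, 0.3248, 0.0115]
ee_rot: [-3.142, 0.0, -1.786]
force: [0.4, 0.5, -0.6]
width: 0.0599
gripper_force: 3.0
```

On the base plate (60 mm). I'm lifting again.

```bash

python3 -m crank '[{"dx":0,"dy":0,"dz":0.01,"twist":0,"grip":-1},{"dx":0,"dy":0,"dz":0.025,"twist":0,"grip":-1},{"dx":0,"dy":0.0,"dz":0.04,"twist":0,"grip":-1},{"dx":0,"dy":0,"dz":0.055,"twist":0,"grip":-1},{"dx":0,"dy":0,"dz":0.07,"twist":0,"grip":-1}]' 3|tail -3
python3 -m crank '[{"dx":0,"dy":0,"dz":0.015,"twist":0,"grip":-1},{"dx":0,"dy":0,"dz":0.03,"twist":0,"grip":-1},{"dx":0,"dy":0.0,"dz":0.045,"twist":0,"grip":-1},{"dx":0,"dy":0,"dz":0.06,"twist":0,"grip":-1},{"dx":0,"dy":0,"dz":0.065,"twist":0,"grip":-1}]' 3
python3 - <<'E'
from h import *
s,im=grab('side','side6.png')
m=cv2.inRange(cv2.cvtColor(im,cv2.COLOR_RGB2HSV),(105,120,30),(130,255,255))
c=max(cv2.findContours(m,0,1)[0],key=cv2.contourArea);p=cv2.approxPolyDP(cv2.convexHull(c),2.5,True)[:,0]
for q in p: print(q,tilt(q,-.03,s),tilt(q,.03,s))
cv2.imwrite('pics/c6.png',cv2.resize(im[150:350,150:350,::-1],(400,400)))
E
```

```text
force: [0.2, 0.5, -1.4]
width: 0.0602
gripper_force: 3.0
t: 8.32
eef_pos: [0.5567, 0.325, 0.1496]
ee_rot: [-3.14, 0.002, -1.786]
force: [1.1, 0.0, -2.9]
width: 0.06
gripper_force: 3.0
[245 237] (np.float64(0.1583), np.float64(0.1762)) (np.float64(-0.0283), np.float64(-0.0135))
[270 241] (np.float64(0.0215), np.float64(0.0364)) (np.float64(-0.2444), np.float64(-0.2342))
[277 260] (np.float64(-0.0413), np.float64(-0.0785)) (np.float64(-0.3437), np.float64(-0.4158))
[272 286] (np.float64(0.0068), np.float64(-0.1022)) (np.float64(-0.2677), np.float64(-0.4531))
[245 281] (np.float64(0.1706), np.float64(0.1084)) (np.float64(-0.009), np.float64(-0.1206))
[238 265] (np.float64(0.1918), np.float64(0.1626)) (np.float64(0.0246), np.float64(-0.0349))
```

View pics/c6.png

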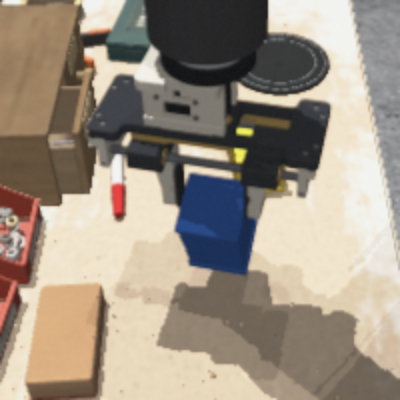

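```bash
python3 - <<'E'
from h import *
s=arm.get_state(); g=np.array(s['eef_pos'])+[0,0,.019]; c,T=cam('side'); o=T[:3,3]
for uv in((258,284),(258,270),(256,239)):
    d=T[:3,:3]@np.array([(uv[0]-c['cx'])/c['fx'],(uv[1]-c['cy'])/c['fy'],1])
    print(uv,[(f,((o+d*((f-(o-g)@A)/(d@A))-g)[2]).round(3)) for f in(-.03,0,.03,.06,.09)])
K=np.linalg.inv(T)
def pix(f,u):
    p=K@np.r_[g+A*f+[0,0,u],1]; return (c['fy']*p[1]/p[2]+c['cy']).round(0)
for th in range(20,100,10):
    t=np.radians(th); fu=lambda a,b:(a*np.cos(t)+b*np.sin(t), -a*np.sin(t)+b*np.cos(t))
    print(th,'lowmouth',pix(*fu(.096,-.03)),'upmouth',pix(*fu(.096,.03)),'basetop',pix(*fu(-.004,.03)))
s,im=grab('scene','scene6.png')
cv2.imwrite('pics/c7.png',cv2.resize(im[150:350,60:260,::-1],(500,500)))
E
```

```text
(258, 284) [(-0.03, np.float64(-0.15)), (0, np.float64(-0.112)), (0.03, np.float64(-0.073)), (0.06, np.float64(-0.035)), (0.09, np.float64(0.004))]
(258, 270) [(-0.03, np.float64(-0.105)), (0, np.float64(-0.069)), (0.03, np.float64(-0.033)), (0.06, np.float64(0.003)), (0.09, np.float64(0.038))]
(256, 239) [(-0.03, np.float64(-0.016)), (0, np.float64(0.015)), (0.03, np.float64(0.045)), (0.06, np.float64(0.076)), (0.09, np.float64(0.106))]
20 lowmouth 301.0 upmouth 290.0 basetop 235.0
30 lowmouth 300.0 upmouth 295.0 basetop 238.0
40 lowmouth 297.0 upmouth 299.0 basetop 241.0
50 lowmouth 293.0 upmouth 301.0 basetop 244.0
60 lowmouth 288.0 upmouth 301.0 basetop 247.0
70 lowmouth 282.0 upmouth 299.0 basetop 250.0
80 lowmouth 275.0 upmouth 295.0 basetop 253.0
90 lowmouth 268.0 upmouth 291.0 basetop 255.0
```

View pics/c7.png

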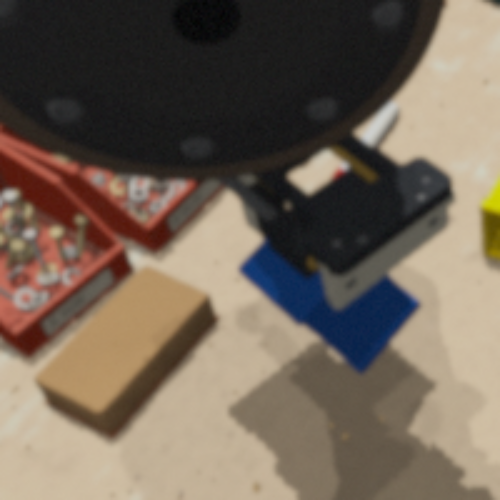

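```bash
python3 - <<'E'
from h import *
s=arm.get_state()
print(tilt((204,298),-.03,s,'scene'),tilt((226,270),-.03,s,'scene'),tilt((158,256),.03,s,'scene'),tilt((184,280),-.03,s,'scene'))
E
```

```text
(np.float64(0.0006), np.float64(-0.1058)) (np.float64(-0.0503), np.float64(-0.0813)) (np.float64(0.0275), np.float64(-0.0237)) (np.float64(0.0267), np.float64(-0.0296))
```

It swung: the mouth centre is about 97 mm below the grasp, as it should be. It has over-rotated about 15° past plumb, with the mouth leaning to −y, which I can correct by touching the rim on the mat and dragging −y. Now I firm the grip, raise, and carry it over the yellow pot.

```bash

python3 -m crank '[{"dx":0,"dy":0,"dz":0,"twist":0,"grip":-1},{"dx":0,"dy":0,"dz":0,"twist":0,"grip":-1},{"dx":0,"dy":0,"dz":0.015,"twist":0,"grip":-1},{"dx":0,"dy":0,"dz":0.035,"twist":0,"grip":-1},{"dx":0,"dy":0,"dz":0.06,"twist":0,"grip":-1}]' 20|tail -2
python3 -m crank '[{"dx":-0.003,"dy":-0.015,"dz":0.01,"twist":0,"grip":-1},{"dx":-0.008,"dy":-0.04,"dz":0.01,"twist":0,"grip":-1},{"dx":-0.014,"dy":-0.07,"dz":0.01,"twist":0,"grip":-1},{"dx":-0.02,"dy":-0.1,"dz":0.01,"twist":0,"grip":-1},{"dx":-0.026,"dy":-0.13,"dz":0.01,"twist":0,"grip":-1}]'|tail -2
python3 -m crank '[{"dx":-0.006,"dy":-0.03,"dz":0,"twist":0,"grip":-1},{"dx":-0.012,"dy":-0.06,"dz":0,"twist":0,"grip":-1},{"dx":-0.018,"dy":-0.09,"dz":0,"twist":0,"grip":-1},{"dx":-0.024,"dy":-0.12,"dz":0,"twist":0,"grip":-1},{"dx":-0.03,"dy":-0.15,"dz":0,"twist":0,"grip":-1}]'|tail -2
python3 -m crank '[{"dx":-0.006,"dy":-0.03,"dz":0,"twist":0,"grip":-1},{"dx":-0.011,"dy":-0.06,"dz":0,"twist":0,"grip":-1},{"dx":-0.014,"dy":-0.085,"dz":0,"twist":0,"grip":-1},{"dx":-0.015,"dy":-0.1,"dz":-0.01,"twist":0,"grip":-1},{"dx":-0.015,"dy":-0.112,"dz":-0.03,"twist":0,"grip":-1}]'
python3 -m crank '[{"dx":0,"dy":0,"dz":-0.02,"twist":0,"grip":-1},{"dx":0,"dy":0,"dz":-0.04,"twist":0,"grip":-1},{"dx":0,"dy":0,"dz":-0.055,"twist":0,"grip":-1},{"dx":0,"dy":0,"dz":-0.065,"twist":0,"grip":-1},{"dx":0,"dy":0,"dz":-0.07,"twist":0,"grip":-1}]'
python3 - <<'E'
from h import *
for n in('side','scene'):
  s,im=grab(n,n+'8.png')
  m=cv2.inRange(cv2.cvtColor(im,cv2.COLOR_RGB2HSV),(105,120,30),(130,255,255))
  c=max(cv2.findContours(m,0,1)[0],key=cv2.contourArea);p=cv2.approxPolyDP(cv2.convexHull(c),2.5,True)[:,0]
  for q in p: print(n,q,tilt(q,-.03,s,n),tilt(q,.03,s,n))
E
```

```text
width: 0.0602
gripper_force: 20.0
width: 0.0598
gripper_force: 20.0
width: 0.0599
gripper_force: 20.0
t: 10.08
eef_pos: [0.4852, -0.0691, 0.1876]
ee_rot: [-3.138, 0.001, -1.788]
force: [1.1, -0.2, -2.2]
width: 0.0596
gripper_force: 20.0
t: 10.5
eef_pos: [0.4835, -0.0678, 0.1147]
ee_rot: [3.139, -0.001, -1.787]
force: [0.2, -0.3, -2.9]
width: 0.0597
gripper_force: 20.0
side [281 146] (np.float64(0.2791), np.float64(0.1734)) (np.float64(-0.0377), np.float64(-0.0191))
side [300 148] (np.float64(0.0139), np.float64(0.0128)) (np.float64(-0.443), np.float64(-0.2645))
side [298 184] (np.float64(0.017), np.float64(-0.1007)) (np.float64(-0.4383), np.float64(-0.4379))
side [279 181] (np.float64(0.2943), np.float64(0.106)) (np.float64(-0.0147), np.float64(-0.122))
side [277 161] (np.float64(0.3149), np.float64(0.1639)) (np.float64(0.0168), np.float64(-0.0336))
scene [331 137] (np.float64(0.0676), np.float64(0.0644)) (np.float64(-0.0217), np.float64(-0.0111))
scene [346 144] (np.float64(0.0128), np.float64(0.0191)) (np.float64(-0.0856), np.float64(-0.0639))
scene [358 171] (np.float64(-0.053), np.float64(-0.0902)) (np.float64(-0.1623), np.float64(-0.1914))
scene [343 191] (np.float64(-0.0014), np.float64(-0.1156)) (np.float64(-0.1022), np.float64(-0.221))
scene [321 178] (np.float64(0.0872), np.float64(-0.0215)) (np.float64(0.0011), np.float64(-0.1113))
scene [317 154] (np.float64(0.1066), np.float64(0.0477)) (np.float64(0.0237), np.float64(-0.0306))
scene [323 142] (np.float64(0.0913), np.float64(0.066)) (np.float64(0.0059), np.float64(-0.0093))
```

The tilt held at about 15° and the rim corner is about 0.11 m below the grasp. I'm loosening the grip and feeling for the mat.

```bash

python3 -m crank '[{"dx":0,"dy":0,"dz":-0.003,"twist":0,"grip":-1},{"dx":0,"dy":0,"dz":-0.006,"twist":0,"grip":-1},{"dx":0,"dy":0,"dz":-0.009,"twist":0,"grip":-1},{"dx":0,"dy":0,"dz":-0.012,"twist":0,"grip":-1},{"dx":0,"dy":0,"dz":-0.014,"twist":0,"grip":-1}]' 4
python3 -m crank '[{"dx":0,"dy":0,"dz":-0.002,"twist":0,"grip":-1},{"dx":0,"dy":0,"dz":-0.003,"twist":0,"grip":-1},{"dx":0,"dy":0,"dz":-0.004,"twist":0,"grip":-1},{"dx":0,"dy":0,"dz":-0.005,"twist":0,"grip":-1},{"dx":0,"dy":0,"dz":-0.006,"twist":0,"grip":-1}]' 4
python3 -c "from h import *;print(arm.get_state()['force'])"
```

```text
t: 11.02
eef_pos: [0.4855, -0.0673, 0.1029]
ee_rot: [-3.14, 0.0, -1.786]
force: [-0.3, 1.4, 5.8]
width: 0.0599
gripper_force: 4.0
t: 11.43
eef_pos: [0.4858, -0.0674, 0.0974]
ee_rot: [-3.14, 0.0, -1.786]
force: [-1.5, -0.3, 5.3]
width: 0.0594
gripper_force: 4.0
[-1.54394858 -0.27969966  5.25581327]
```

```bash

python3 -m crank '[{"dx":-0.001,"dy":-0.004,"dz":0,"twist":0,"grip":-1},{"dx":-0.002,"dy":-0.008,"dz":0,"twist":0,"grip":-1},{"dx":-0.002,"dy":-0.012,"dz":-0.001,"twist":0,"grip":-1},{"dx":-0.003,"dy":-0.016,"dz":-0.001,"twist":0,"grip":-1},{"dx":-0.004,"dy":-0.02,"dz":-0.002,"twist":0,"grip":-1}]' 3
python3 - <<'E'
from h import *
for n in('side','scene'):
  s,im=grab(n,n+'9.png')
  m=cv2.inRange(cv2.cvtColor(im,cv2.COLOR_RGB2HSV),(105,120,30),(130,255,255))
  c=max(cv2.findContours(m,0,1)[0],key=cv2.contourArea);p=cv2.approxPolyDP(cv2.convexHull(c),2.5,True)[:,0]
  for q in p: print(n,q,tilt(q,-.03,s,n),tilt(q,.03,s,n),toplane(n,q,.006)[0].round(3))
E
```

```text
t: 11.85
eef_pos: [0.4808, -0.0879, 0.0945]
ee_rot: [3.141, -0.0, -1.787]
force: [-0.8, -0.5, 1.7]
width: 0.0598
gripper_force: 3.0
side [282 147] (np.float64(0.2815), np.float64(0.1808)) (np.float64(-0.0408), np.float64(-0.0159)) [ 0.498 -0.287  0.006]
side [300 149] (np.float64(0.0219), np.float64(0.0225)) (np.float64(-0.4355), np.float64(-0.2566)) [ 0.439 -0.274  0.006]
side [301 175] (np.float64(-0.0309), np.float64(-0.097)) (np.float64(-0.5158), np.float64(-0.4384)) [ 0.444 -0.127  0.006]
side [297 188] (np.float64(0.043), np.float64(-0.0903)) (np.float64(-0.4035), np.float64(-0.4283)) [ 0.459 -0.062  0.006]
side [278 185] (np.float64(0.3165), np.float64(0.118)) (np.float64(0.0125), np.float64(-0.1114)) [ 0.513 -0.077  0.006]
side [278 156] (np.float64(0.3191), np.float64(0.1844)) (np.float64(0.0165), np.float64(-0.0105)) [ 0.511 -0.232  0.006]
scene [336 139] (np.float64(0.0695), np.float64(0.0697)) (np.float64(-0.0227), np.float64(-0.0081)) [ 0.556 -0.248  0.006]
scene [351 142] (np.float64(0.014), np.float64(0.0331)) (np.float64(-0.0873), np.float64(-0.0508)) [ 0.517 -0.255  0.006]
scene [357 176] (np.float64(-0.0336), np.float64(-0.0861)) (np.float64(-0.1428), np.float64(-0.1896)) [ 0.452 -0.139  0.006]
scene [342 194] (np.float64(0.0199), np.float64(-0.1048)) (np.float64(-0.0805), np.float64(-0.2114)) [ 0.456 -0.065  0.006]
scene [320 181] (np.float64(0.1088), np.float64(-0.0091)) (np.float64(0.0231), np.float64(-0.0999)) [ 0.518 -0.08   0.006]
scene [322 152] (np.float64(0.1109), np.float64(0.0626)) (np.float64(0.0255), np.float64(-0.0163)) [ 0.562 -0.18   0.006]
scene [330 141] (np.float64(0.0887), np.float64(0.0753)) (np.float64(-0.0003), np.float64(-0.0015)) [ 0.565 -0.232  0.006]
```

The drag is working: tilt is down to about 5° and the front rim edge is at y≈−0.073. I'm continuing 9 mm and pressing gently flat.

```bash

python3 -m crank '[{"dx":-0.001,"dy":-0.003,"dz":0,"twist":0,"grip":-1},{"dx":-0.001,"dy":-0.006,"dz":0,"twist":0,"grip":-1},{"dx":-0.002,"dy":-0.009,"dz":-0.001,"twist":0,"grip":-1},{"dx":-0.002,"dy":-0.009,"dz":-0.003,"twist":0,"grip":-1},{"dx":-0.002,"dy":-0.009,"dz":-0.006,"twist":0,"grip":-1}]' 3
python3 - <<'E'
from h import *
a=[]
for n in('side','scene'):
  s,im=grab(n,n+'10.png')
  m=cv2.inRange(cv2.cvtColor(im,cv2.COLOR_RGB2HSV),(105,120,30),(130,255,255))
  c=max(cv2.findContours(m,0,1)[0],key=cv2.contourArea);p=cv2.approxPolyDP(cv2.convexHull(c),2.5,True)[:,0]
  for q in p: print(n,q,tilt(q,-.03,s,n),tilt(q,.03,s,n),toplane(n,q,.006)[0].round(3))
  x,y=(290,165) if n=='side' else (340,165)
  a.append(cv2.resize(im[y-60:y+60,x-60:x+60,::-1],(400,400),interpolation=cv2.INTER_CUBIC))
cv2.imwrite('pics/c10.png',np.hstack(a))
E
```

```text
t: 12.37
eef_pos: [0.4792, -0.0967, 0.0888]
ee_rot: [-3.141, -0.0, -1.786]
force: [-1.9, -0.2, 4.7]
width: 0.0597
gripper_force: 3.0
side [283 146] (np.float64(0.2786), np.float64(0.1817)) (np.float64(-0.0489), np.float64(-0.017)) [ 0.494 -0.293  0.006]
side [301 148] (np.float64(0.009), np.float64(0.0183)) (np.float64(-0.4586), np.float64(-0.2653)) [ 0.435 -0.281  0.006]
side [301 177] (np.float64(-0.027), np.float64(-0.1021)) (np.float64(-0.5133), np.float64(-0.4482)) [ 0.444 -0.117  0.006]
side [297 187] (np.float64(0.0508), np.float64(-0.0821)) (np.float64(-0.3951), np.float64(-0.4179)) [ 0.458 -0.067  0.006]
side [278 183] (np.float64(0.3241), np.float64(0.1274)) (np.float64(0.0203), np.float64(-0.0995)) [ 0.513 -0.086  0.006]
side [279 152] (np.float64(0.3176), np.float64(0.192)) (np.float64(0.0103), np.float64(-0.0013)) [ 0.508 -0.256  0.006]
scene [339 138] (np.float64(0.0677), np.float64(0.0727)) (np.float64(-0.0261), np.float64(-0.0055)) [ 0.551 -0.256  0.006]
scene [353 143] (np.float64(0.0137), np.float64(0.0321)) (np.float64(-0.089), np.float64(-0.0529)) [ 0.511 -0.254  0.006]
scene [358 177] (np.float64(-0.0309), np.float64(-0.0866)) (np.float64(-0.141), np.float64(-0.1911)) [ 0.448 -0.137  0.006]
scene [343 193] (np.float64(0.0243), np.float64(-0.0983)) (np.float64(-0.0766), np.float64(-0.2049)) [ 0.456 -0.069  0.006]
scene [321 180] (np.float64(0.1138), np.float64(-0.0026)) (np.float64(0.0277), np.float64(-0.0933)) [ 0.518 -0.084  0.006]
scene [325 149] (np.float64(0.1103), np.float64(0.0706)) (np.float64(0.0236), np.float64(-0.008)) [ 0.561 -0.195  0.006]
scene [332 140] (np.float64(0.0906), np.float64(0.0803)) (np.float64(0.0005), np.float64(0.0032)) [ 0.563 -0.239  0.006]
```

View pics/c10.png

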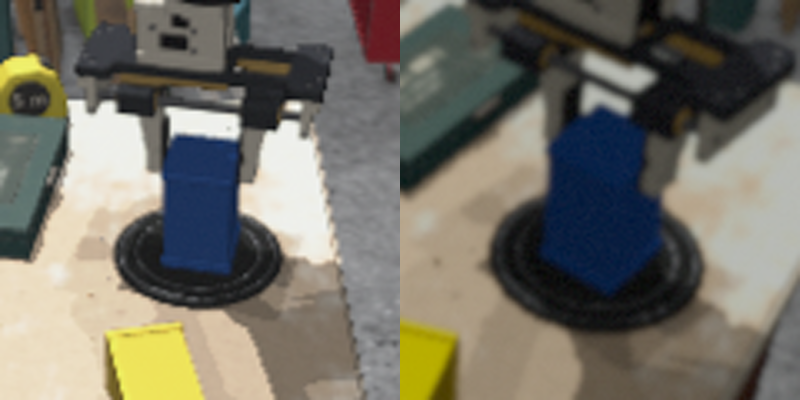

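Both views show the pot standing mouth down inside the mat's rings: its front rim corners are near (165, 262) and (230, 272) on the left, and the base plate is between the fingers. It was pressed with about 7 N at an offset, so it should be flat. I'm releasing it, rising straight up, and measuring.

```bash

python3 -m crank '[{"dx":0,"dy":0,"dz":0.001,"twist":0,"grip":-0.2},{"dx":0,"dy":0,"dz":0.001,"twist":0,"grip":0.4},{"dx":0,"dy":0,"dz":0.001,"twist":0,"grip":0.7},{"dx":0,"dy":0,"dz":0.001,"twist":0,"grip":1},{"dx":0,"dy":0,"dz":0.001,"twist":0,"grip":1}]' 3
python3 -m crank '[{"dx":0,"dy":0,"dz":0,"twist":0,"grip":1},{"dx":0,"dy":0,"dz":0.01,"twist":0,"grip":1},{"dx":0,"dy":0,"dz":0.03,"twist":0,"grip":1},{"dx":0,"dy":0,"dz":0.06,"twist":0,"grip":1},{"dx":0,"dy":0,"dz":0.09,"twist":0,"grip":1}]'
python3 -m crank '[{"dx":0,"dy":0,"dz":0.03,"twist":0,"grip":1},{"dx":0,"dy":0,"dz":0.06,"twist":0,"grip":1},{"dx":0,"dy":0,"dz":0.09,"twist":0,"grip":1},{"dx":0,"dy":0,"dz":0.11,"twist":0,"grip":1},{"dx":0,"dy":0,"dz":0.12,"twist":0,"grip":1}]'
python3 - <<'E'
from h import *
a=[]
for n in('side','scene'):
  s,im=grab(n,n+'11.png'); h=cv2.cvtColor(im,cv2.COLOR_RGB2HSV)
  m=cv2.inRange(h,(105,120,30),(130,255,255))
  c=max(cv2.findContours(m,0,1)[0],key=cv2.contourArea);p=cv2.approxPolyDP(cv2.convexHull(c),2.5,True)[:,0]
  for q in p: print(n,q,'z.106',toplane(n,q,.106)[0].round(3),'z.006',toplane(n,q,.006)[0].round(3))
  x,y=(290,165) if n=='side' else (340,165)
  a.append(cv2.resize(im[y-60:y+60,x-60:x+60,::-1],(400,400),interpolation=cv2.INTER_CUBIC))
cv2.imwrite('pics/c11.png',np.hstack(a))
E
```

```text
t: 12.88
eef_pos: [0.479, -0.0963, 0.0896]
ee_rot: [-3.141, 0.0, -1.786]
force: [-0.1, -0.5, -0.2]
width: 0.0761
gripper_force: 0.0
t: 13.3
eef_pos: [0.4782, -0.0965, 0.1801]
ee_rot: [3.14, -0.001, -1.786]
force: [1.3, 0.4, 0.3]
width: 0.0875
gripper_force: 0.0
t: 13.72
eef_pos: [0.4799, -0.0964, 0.3028]
ee_rot: [-3.137, 0.001, -1.786]
force: [0.4, 0.3, -0.1]
width: 0.0879
gripper_force: 0.0
side [283 146] z.106 [ 0.499 -0.125  0.106] z.006 [ 0.494 -0.293  0.006]
side [302 148] z.106 [ 0.446 -0.115  0.106] z.006 [ 0.432 -0.281  0.006]
side [298 187] z.106 [0.466 0.066 0.106] z.006 [ 0.456 -0.067  0.006]
side [278 183] z.106 [0.515 0.05  0.106] z.006 [ 0.513 -0.086  0.006]
scene [343 137] z.106 [ 0.495 -0.13   0.106] z.006 [ 0.544 -0.265  0.006]
scene [361 148] z.106 [ 0.445 -0.113  0.106] z.006 [ 0.485 -0.245  0.006]
scene [358 180] z.106 [ 0.41  -0.014  0.106] z.006 [ 0.444 -0.127  0.006]
scene [341 193] z.106 [0.424 0.037 0.106] z.006 [ 0.459 -0.067  0.006]
scene [323 183] z.106 [0.465 0.029 0.106] z.006 [ 0.509 -0.077  0.006]
scene [328 147] z.106 [ 0.507 -0.081  0.106] z.006 [ 0.558 -0.206  0.006]
```

View pics/c11.png

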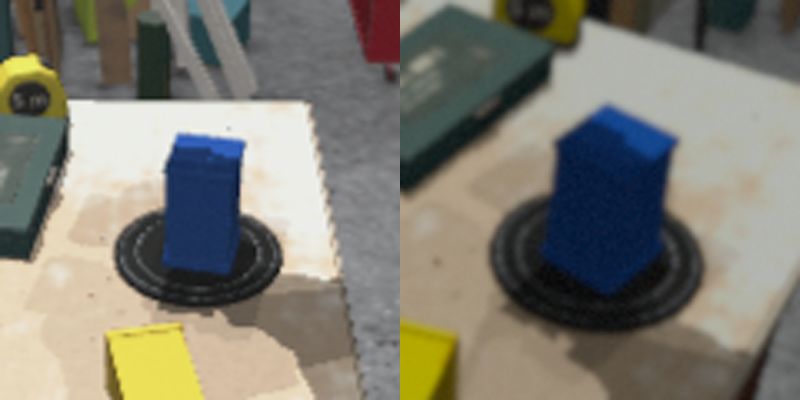

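The pot stands upright and free on the mat, its top and rim centres agreeing at about (0.476, −0.100), within about 5 mm of the mat centre. The yellow pot was never touched, so I'm handing in.

```bash
python3 -c "from station import arm;print(arm.job_done())"
```

```text
the job is handed in; nothing more can be done
None
```

The blue pot is standing mouth down on the drip mat, within about 5 mm of its centre by camera measurement, released with the arm clear; the yellow pot was left alone, and the job was handed in at about 14 s (the result of the judging was not shown).

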